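# Shut and bolt the cutlery case

### The arm

A 7-joint arm with a two-finger parallel gripper is mounted at the origin on the work surface. World frame = base frame: x ahead of the robot, y to its left, z up, the work surface at z = 0. Lengths are in m, angles in degrees, forces in N, time in s.
With the tool pointing down it reaches from about 0.425 to 1.025 m from the base axis. Payload 9.4 kg.
Tool frame: the origin (TCP) lies between the finger pads; the fingertips stand 19 mm ahead of it and the grasp point (between the pads) is the TCP; z points along the fingers, y is the direction in which the jaws open and shut (so a half turn about z gives the same grasp; the last joint's range is limited). The gripper opens to 85 mm and grips with 20 to 120 N. Pads are 22 mm wide; open, the fingers measure 114 mm over their backs; the gripper's body (76 mm by 85 mm) begins 54 mm behind the grasp point. The pads swing forward as they close: fully open they stand 13 mm farther back than shut.
Start: joints at [72.84, 34.337, -0.143, 91.639, 0.103, 54.024, -4.572], TCP at [0.16, -0.707, 0.25] pointing down, gripper open.
Joint ranges: [-147.43, 147.43], [-19.82, 112.94], [-74.19, 73.91], [6.32, 146.72], [-59.91, 239.91], [6.04, 106.73], [-150.56, 150.56]. Speed limits (degrees/s): [127.2, 127.2, 172.46, 172.46, 180, 180, 180].

### API

Orientations are given as a 3x3 rotation matrix whose columns are the frame's x, y, z axes.
In Python, from bench import * gives the robot as it stands. The module is installed in compiled form; this text tells all that it offers.
- The arm moves only by the tool move_arm, never from a script. Its argument "moves" is a list of rows, each a list of 2 entries, a list of its own where there are three numbers: the shift along the tool's x, y, z as a fraction of full scale, then the turn about the tool's z as a fraction of full scale. In form: [[[tx, ty, tz], yaw], ...]. A call has 1 to 20 rows; each row is the pose to reach, as a shift and turn from the pose commanded when the call began, along the tool's axes at that moment; what a row does not reach only later rows make up. Full scale, the value 1, is 0.5 m for a shift and 1.5 rad for a turn. A row lasts 1/8 s, in which the tool goes at most 62.5 mm and 10.7 degrees, less where a joint would pass 70% of its speed; a pose out of reach is approached as far as the arm can. A call with a number of a shift or a turn outside -1 to 1 is refused whole. A call with a gripper value outside its range is refused whole. "claw" is the gripper command: -1 is fully open, 1 is shut, values between are in proportion, set as the call begins (left out, the last holds). The fingers move at their own pace and stop on an object; "grip_force" is the grip in N (left out, the last holds). Time passes only in rows, so rows that repeat a pose let the fingers close. It gives the time, the measured TCP pose, the force and the opening at its end, in the units of the state.
- sense(): the state, without advancing time (a new reading comes with each control period).
- capture(name): name is "side" or "top"; returns a dict with "color" (480x640x3 uint8, red, green, blue), "fx", "fy", "cx", "cy" (pixels), "dist_coeffs" ([k1, k2, p1, p2, k3] as OpenCV has them; the pictures are not rectified), "R" (3x3) and "t" (3): a world point X has camera coordinates R X + t. Camera axes: x right, y down, z forward; pixel columns grow to the right and rows downward; lengths in m; the calibration is good to about 2 mm. A picture is of the moment at which its call begins. There is no depth.
- hand_in(): hands the job in, once; it reports no verdict.
The state is a dict: "time": time; "joint_pos": joint angles; "qvel": joint speeds; "joint_torque": joint torques, N m; "ee_pos": TCP position; "orientation": TCP orientation; "force": force on the tool from outside, world axes, zero at the start; "torque": the same for the moment, N m; "opening": finger opening in m.
Only numpy, scipy, OpenCV 4.12 (cv2) and the standard library are available. Lean on these libraries where they do the work, as an engineer would, in place of code of your own. Each camera call takes 0.05 s, during which the arm holds its last target. There are 200 camera calls.

### The job

The packed yellow cutlery case has been left open: with the fingertips, push its sliding door fully shut, then push the red bolt all the way across so that it runs through the staple on the door. Only push: pinch or lift nothing, leave the case about where it lies, and leave the other things on the bench undisturbed; finish clear of everything.

Things in the scene. Friction and masses are not known exactly. Their poses are not given: they have to be found in the camera images.
- case: Yellow plastic cutlery case lying loose on the bench, about 1 kg with its cutlery, 110 mm (its x) by 260 mm (its y) by 55 mm high; origin at the centre of its underside, z up. The half of its top towards +y is fixed; the opening runs from y = -95 to y = +10 mm. A flat end deck for the bolt (top at 55 mm) lies at y = -130 to -95 mm. Low door guides along both long sides, y = -97 to +129 mm, reach 63 mm high. The case slides on the bench if pushed with more than about 5 N.
- door (a joint): Sliding door of the case, white, 104 mm wide, 114 mm long, top face 61 mm above the bench. Value in m: 0 = fully shut, 0.105 = fully open; it opens along the case's +y, so push along the case's -y to shut it, up to a hard stop at 0. Sliding friction about 1.3 N; stays where it is left.
- rib (a point): Centre of the top edge of the blue push rib that stands up from the door, 79 mm above the bench. The rib is 60 mm long along the case's x, 8 mm thick along its y, and stands 18 mm above the door. It moves with the door: in the case's frame at x = 0, y = -40 mm + door value. The door lies behind it (towards +y) for 52 mm, with nothing standing on it.
- bolt (a joint): Slide bolt on the end deck of the case. Value in m: 0 = drawn back, 0.030 = all the way across (hard stop); it grows along the case's +x, the direction in which to push it. Sliding friction about 1 N; stays where it is left. With the door shut, the steel rod passes through a small dark staple on the door's leading edge at case x = +26 mm (staple top 75 mm high). A fixed dark bearing 15 mm high stands on the deck at case x = +9 to +15 mm.
- bolt_knob (a point): Centre of the top of the bolt's red square knob, 14 by 14 mm, standing from 57 to 83 mm above the bench. It moves with the bolt: in the case's frame at x = -30 mm + bolt value, y = -113 mm. The deck on its -x side is clear.
- ramekin_a: Pale turquoise ceramic ramekin, 88 mm across, 46 mm high, beside the case; origin at the centre of its underside. To be left alone.
- ramekin_b: The second pale turquoise ramekin, same size, same origin. To be left alone.
- bottle: Upright aluminium bottle, 68 mm across, 215 mm high; origin at the centre of its underside. To be left alone.
- tiffin: Three-tier stainless steel tiffin carrier, 134 mm across, 236 mm high over its bail handle; origin at the centre of its underside. To be left alone.
- jar: Amber glass jar with a wooden cap, 64 mm across, 100 mm high; origin at the centre of its underside. To be left alone.
- spoon: Wooden spoon lying flat on the bench, 220 mm long; origin on its underside. To be left alone.

How it is judged:
By the outcome, as a careful person would: the job done as asked, in the order asked, and still so for the second after the job is handed in, with the robot touching nothing.
It also fails if it takes over 42 s, if anything falls off the work surface, if the arm or the gripper's body presses on something with over 40 N, if the wrist force passes 120 N, or if a joint passes its speed limit or range.

## Working session

There is one attempt and no reset: what is moved stays moved. The work goes in short steps, Python scripts to look and compute and a tool call to move; the robot and the scene stay as the last step left them, time stands still between calls to the robot, and variables do not carry over. Pictures are saved under pics/ and viewed, about 8 in all and at most 12, crops included, and the job is handed in when it is done.

Besides the shell and the picture viewer there is one more tool, called after "Call:" as name(argument=value, ...), one argument or row to a line, values as JSON. move_arm: Moves the arm, as the interface text tells. Its arguments: {"type":"object","properties":{"moves":{"type":"array","items":{"type":"array"}},"claw":{"type":"number"},"grip_force":{"type":"number"}},"required":["moves"]}

```bash
mkdir -p pics; python3 - <<'E'
from bench import *
import cv2,numpy as np
s=sense();print(s)
for n in("side","top"):
    c=capture(n);cv2.imwrite(f"pics/{n}1.png",c["color"][:,:,::-1])
    print(n,{k:np.round(v,4).tolist() for k,v in c.items() if k!="color"})
E
```

```text
{'time': 0.0, 'joint_pos': array([72.83971028, 34.38494997, -0.1462966 , 91.6810722 ,  0.10266358,
       54.02355804, -4.57304472]), 'qvel': array([ 0.0240123 , -0.09862492, -0.09045721, -0.02818227,  0.03906969,
       -0.04817469, -0.0760968 ]), 'joint_torque': array([-5.86076851e-06, -7.76454949e+01,  1.56528354e+00, -2.58003438e+01,
        1.24764524e-02,  9.10166244e-03, -2.43369561e-05]), 'ee_pos': array([ 0.16009578, -0.70664793,  0.24941044]), 'orientation': array([[ 9.75271297e-01,  2.21010576e-01, -4.71437780e-04],
       [ 2.21011040e-01, -9.75270170e-01,  1.48832448e-03],
       [-1.30843754e-04, -1.55571310e-03, -9.99998781e-01]]), 'force': array([0.2160873 , 0.40917974, 0.08244087]), 'torque': array([ 0.01384992, -0.0613544 ,  0.01270416]), 'opening': 0.08514106337605971}
side {'fx': 433.8474, 'fy': 433.8474, 'cx': 322.9896, 'cy': 238.1217, 'dist_coeffs': [-0.0795, 0.0, 0.0, 0.0, 0.0], 'R': [[-0.8058, -0.5922, -0.0028], [-0.4065, 0.5565, -0.7246], [0.4307, -0.5827, -0.6891]], 't': [0.4338, 0.2712, 0.8538]}
top {'fx': 440.5337, 'fy': 440.5337, 'cx': 316.4376, 'cy': 241.8625, 'dist_coeffs': [0.005, 0.0, 0.0, 0.0, 0.0], 'R': [[0.0275, -0.9996, -0.0039], [-0.9919, -0.0268, -0.1238], [0.1237, 0.0072, -0.9923]], 't': [0.0017, 0.5458, 1.2288]}
```

View pics/side1.png

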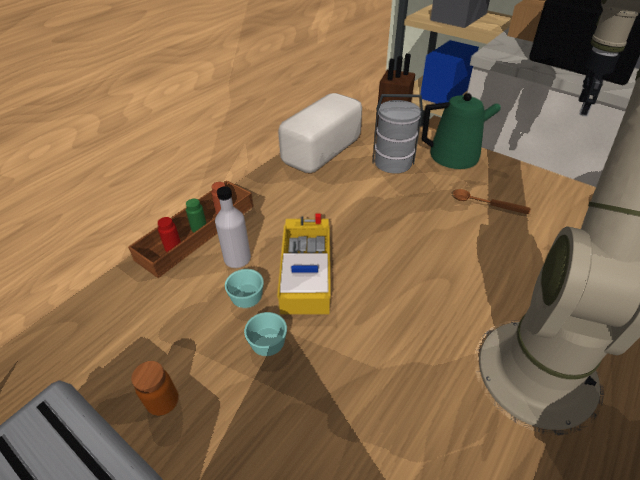

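View pics/top1.png

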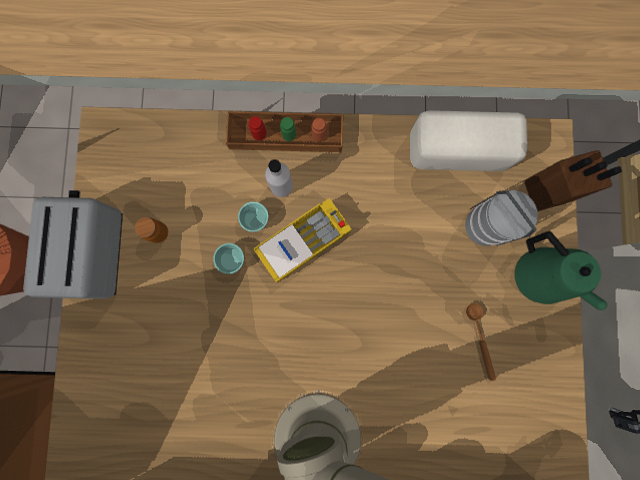

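Both views show the case in mid-bench. In the top view the blue rib is at (288,250), the red knob at (341,223), and the yellow outline runs from (257,250) to (350,232). The ramekins at (253,216) and (228,258) lie near the +y end. The arm is off to the right.

```bash
cat > h.py <<'E'
from bench import *
import cv2,numpy as np
def K(c): return np.array([[c["fx"],0,c["cx"]],[0,c["fy"],c["cy"]],[0,0,1.]])
def ray(c,p):
    u=cv2.undistortPoints(np.array(p,float).reshape(-1,1,2),K(c),np.array(c["dist_coeffs"],float)).reshape(-1,2)
    R=np.array(c["R"]);t=np.array(c["t"]);d=np.c_[u,np.ones(len(u))]@R
    return -R.T@t,d
def onz(c,p,z):
    o,d=ray(c,p);return o+d*((z-o[2])/d[:,2])[:,None]
def proj(c,X):
    return cv2.projectPoints(np.array(X,float).reshape(-1,1,3),cv2.Rodrigues(np.array(c["R"]))[0],np.array(c["t"]),K(c),np.array(c["dist_coeffs"],float))[0].reshape(-1,2)
def mask(c,lo,hi,roi):
    h=cv2.cvtColor(c["color"],cv2.COLOR_RGB2HSV);m=cv2.inRange(h,lo,hi);k=np.zeros_like(m);x0,y0,x1,y1=roi;k[y0:y1,x0:x1]=1
    return m*k
ROI={"top":(240,190,365,290),"side":(270,205,340,320)}
COL={"blue":((105,120,40),(130,255,255)),"red":((0,190,90),(6,255,255)),"yel":((20,150,60),(32,255,255))}
def blob(c,n,col):
    m=mask(c,*COL[col],ROI[n]);cs=cv2.findContours(m,0,2)[0]
    return m,max(cs,key=cv2.contourArea)
E
python3 - <<'E'
from h import *
for n in("top","side"):
    c=capture(n)
    for col,z in(("blue",.079),("red",.083),("yel",.063)):
        try:m,k=blob(c,n,col)
        except Exception as e: print(n,col,e);continue
        ys,xs=np.nonzero(m)
        r=cv2.minAreaRect(k if col!="yel" else np.c_[xs,ys].astype(np.float32))
        ctr=[xs.mean(),ys.mean()]
        print(n,col,len(xs),np.round(ctr,1),r[2],"ctr@z",onz(c,[ctr],z).round(4).tolist())
        print("  box@z",onz(c,cv2.boxPoints(r),z).round(4).tolist())
        if col=="yel":
            hull=cv2.approxPolyDP(cv2.convexHull(np.c_[xs,ys].astype(np.int32)),3,True)[:,0]
            for p in hull: print("  hull",p.tolist(),onz(c,[p],.063)[0,:2].round(4),onz(c,[p],0)[0,:2].round(4))
I=capture("top")["color"][190:290,240:365,::-1];J=capture("side")["color"][205:320,270:345,::-1]
cv2.imwrite("pics/t2.png",np.hstack([cv2.resize(I,(500,400),interpolation=2),cv2.resize(J,(261,400),interpolation=2)]))
E
```

```text
top blue 56 [284.9 250.3] 55.00798034667969 ctr@z [[0.514, 0.1026, 0.079]]
  box@z [[0.5345, 0.1225, 0.079], [0.5389, 0.1167, 0.079], [0.4938, 0.0831, 0.079], [0.4895, 0.0888, 0.079]]
top red 23 [341.5 223.4] 45.0 ctr@z [[0.5928, -0.0518, 0.083]]
  box@z [[0.5922, -0.0435, 0.083], [0.6009, -0.0516, 0.083], [0.5927, -0.0601, 0.083], [0.5841, -0.0519, 0.083]]
top yel 1385 [309.4 234.2] 55.304847717285156 ctr@z [[0.5629, 0.0366, 0.063]]
  box@z [[0.5187, 0.1958, 0.063], [0.6754, -0.0141, 0.063], [0.5784, -0.0835, 0.063], [0.4246, 0.1254, 0.063]]
  hull [351, 228] [ 0.5837 -0.0797] [ 0.5937 -0.0842]
  hull [278, 281] [0.4298 0.1197] [0.4319 0.1255]
  hull [254, 250] [0.5143 0.1901] [0.5207 0.1995]
  hull [329, 198] [ 0.6681 -0.0158] [ 0.6824 -0.017 ]
side blue 157 [304.4 268.5] 90.0 ctr@z [[0.5095, 0.108, 0.079]]
  box@z [[0.5381, 0.1197, 0.079], [0.4916, 0.0856, 0.079], [0.4826, 0.0976, 0.079], [0.5287, 0.1313, 0.079]]
side red 48 [317.9 218.3] 90.0 ctr@z [[0.5836, -0.0408, 0.083]]
  box@z [[0.5974, -0.0512, 0.083], [0.5893, -0.0571, 0.083], [0.5691, -0.0299, 0.083], [0.577, -0.0241, 0.083]]
side yel 2198 [304.6 270.4] 90.0 ctr@z [[0.5152, 0.1011, 0.063]]
  box@z [[0.68, 0.0042, 0.063], [0.5713, -0.0752, 0.063], [0.3989, 0.1652, 0.063], [0.4864, 0.2295, 0.063]]
  hull [328, 313] [0.4037 0.1656] [0.4308 0.1274]
  hull [280, 313] [0.4831 0.2239] [0.5172 0.1908]
  hull [277, 291] [0.5261 0.1832] [0.5639 0.1466]
  hull [286, 219] [ 0.6615 -0.0093] [ 0.7112 -0.0627]
  hull [328, 219] [ 0.5754 -0.0722] [ 0.6175 -0.131 ]
```

View pics/t2.png

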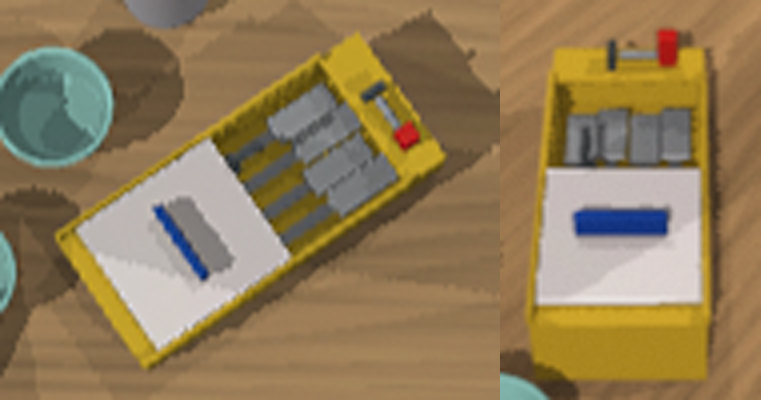

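The crops agree with the numbers. The case's +x axis is at about 37° in world, its centre is about (0.549, 0.055), and the door value is about 0.10. Next I travel there with the gripper shut and the tool turned so tool y lies along the case's −y.

Call:
move_arm(
  moves=[
    [[0.731,-0.874,0],-0.2816],
    [[0.731,-0.874,0],-0.2816],
    [[0.731,-0.874,0],-0.2816],
    [[0.731,-0.874,0],-0.2816],
    [[0.731,-0.874,0],-0.2816],
    [[0.731,-0.874,0],-0.2816],
    [[0.731,-0.874,0],-0.2816],
    [[0.731,-0.874,0],-0.2816],
    [[0.731,-0.874,0],-0.2816],
    [[0.731,-0.874,0],-0.2816],
    [[0.731,-0.874,0],-0.2816],
    [[0.731,-0.874,0],-0.2816],
    [[0.731,-0.874,0],-0.2816],
  ],
  claw=1,
)

```text
time: 1.92
ee_pos: [0.4194, -0.2015, 0.2502]
orientation: [[0.801, 0.599, -0.0], [0.599, -0.801, -0.0], [-0.0, 0.0, -1.0]]
force: [-0.6, 0.5, 0.1]
opening: 0.0001
```

Call:
move_arm(
  moves=[
    [[0.514,-0.44,0.06],0],
    [[0.514,-0.44,0.06],0],
    [[0.514,-0.44,0.06],0],
    [[0.514,-0.44,0.06],0],
    [[0.514,-0.44,0.06],0],
    [[0.514,-0.44,0.06],0],
    [[0.514,-0.44,0.06],0],
    [[0.514,-0.44,0.16],0],
    [[0.514,-0.44,0.25],0],
    [[0.514,-0.44,0.25],0],
    [[0.514,-0.44,0.25],0],
  ],
)

```text
time: 3.3
ee_pos: [0.4937, 0.1293, 0.1264]
orientation: [[0.8, 0.6, 0.001], [0.6, -0.8, -0.0], [0.0, 0.001, -1.0]]
force: [0.3, -0.3, 0.2]
opening: -0.0001
```

```bash
python3 - <<'E'
from h import *
s=sense();p=s["ee_pos"];print(p,s["force"])
o=[]
for n,(x0,y0,x1,y1) in(("top",(220,160,380,300)),("side",(225,150,385,330))):
    c=capture(n);I=c["color"][y0:y1,x0:x1,::-1].copy();f=3 if n=="top" else 3
    I=cv2.resize(I,None,fx=f,fy=f,interpolation=2)
    for dz in(0,-.019,-.032):
        q=proj(c,[p+[0,0,dz]])[0];print(n,dz,q.round(1))
        cv2.circle(I,tuple(int(v) for v in ((q-[x0,y0])*f)),2,(0,255,0) if dz else (255,0,255),-1)
    if n=="top": I=I
    o.append(I)
h=max(i.shape[0] for i in o);o=[cv2.copyMakeBorder(i,0,h-i.shape[0],0,0,0) for i in o]
V=np.hstack(o);V=cv2.resize(V,None,fx=min(1,800/V.shape[1]),fy=min(1,800/V.shape[1]));cv2.imwrite("pics/v4.png",V);print(V.shape)
E
```

```text
[0.49366001 0.12925636 0.12638581] [ 0.30738027 -0.27607553  0.20444665]
top 0 [273.2 255.8]
top -0.019 [273.9 256.5]
top -0.032 [274.4 256.9]
side 0 [303.4 262.5]
side -0.019 [303.7 268.7]
side -0.032 [303.9 272.8]
(450, 800, 3)
```

View pics/v4.png

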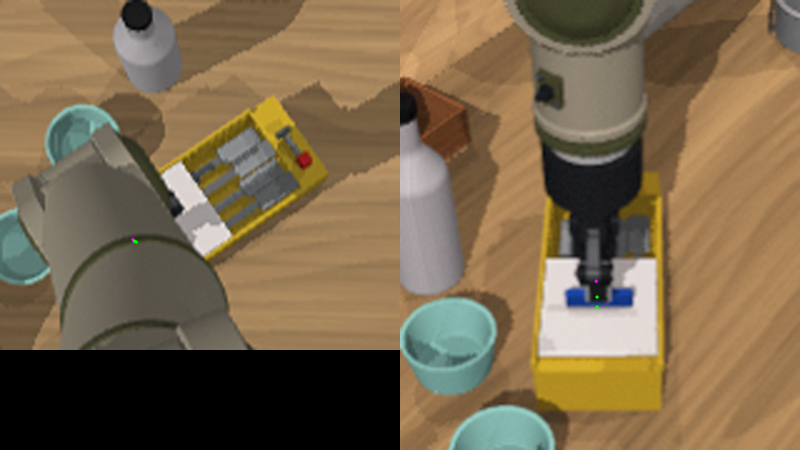

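The side view shows the shut fingertips centred on the rib in x and ending close to the 19 mm mark, about (304,269). I'll lower them behind the rib.

Call:
move_arm(
  moves=[
    [[0,0,0.03],0],
    [[0,0,0.06],0],
    [[0,0,0.078],0],
    [[0,0,0.078],0],
  ],
)

```text
time: 3.9
ee_pos: [0.4925, 0.1302, 0.0852]
orientation: [[0.799, 0.602, -0.002], [0.602, -0.799, -0.001], [-0.002, -0.001, -1.0]]
force: [0.0, 0.8, 0.3]
opening: -0.0002
```

Call:
move_arm(
  moves=[
    [[0,0.01,0],0],
    [[0,0.02,0],0],
    [[0,0.03,0],0],
    [[0,0.04,0],0],
    [[0,0.05,0],0],
    [[0,0.06,0],0],
  ],
)

```text
time: 4.65
ee_pos: [0.5113, 0.1061, 0.0863]
orientation: [[0.799, 0.601, -0.0], [0.601, -0.799, 0.0], [0.0, -0.0, -1.0]]
force: [-1.2, 1.6, 1.7]
opening: -0.0
```

Call:
move_arm(
  moves=[
    [[0,0.012,0],0],
    [[0,0.024,0],0],
    [[0,0.036,0],0],
    [[0,0.048,0],0],
    [[0,0.06,0],0],
    [[0,0.072,0],0],
    [[0,0.084,0],0],
    [[0,0.096,0],0],
    [[0,0.108,0],0],
    [[0,0.12,0],0],
  ],
)

```text
time: 5.9
ee_pos: [0.5474, 0.058, 0.0862]
orientation: [[0.799, 0.601, -0.0], [0.601, -0.799, -0.0], [-0.0, -0.0, -1.0]]
force: [-1.6, 0.7, -0.2]
opening: 0.0003
```

```bash
python3 - <<'E'
from h import *
print(sense()["ee_pos"],sense()["force"])
x0,y0,x1,y1=225,190,385,330
o=[cv2.resize(capture(n)["color"][y0:y1,x0:x1,::-1],(400,350),interpolation=2) for n in("top","side")]
cv2.imwrite("pics/v5.png",np.hstack(o))
E
```

```text
[0.54739078 0.057958   0.08621858] [-1.60123416  0.67787226 -0.22132289]
```

View pics/v5.png

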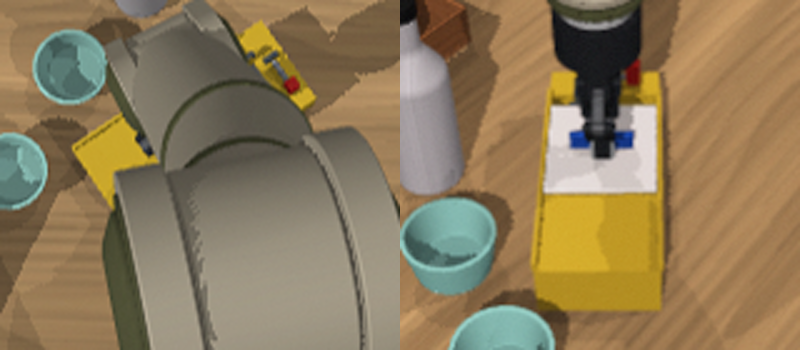

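The side view shows the door following, with a short dark gap left before the deck and the case in place. I'll go on, more slowly near the stop.

Call:
move_arm(
  moves=[
    [[0,0.008,0],0],
    [[0,0.016,0],0],
    [[0,0.024,0],0],
    [[0,0.032,0],0],
    [[0,0.038,0],0],
    [[0,0.04,0],0],
  ],
)

```text
time: 6.75
ee_pos: [0.5595, 0.0421, 0.0863]
orientation: [[0.799, 0.601, 0.0], [0.601, -0.799, 0.0], [0.0, 0.0, -1.0]]
force: [-0.7, 1.8, 0.4]
opening: -0.0001
```

Call:
move_arm(
  moves=[
    [[0,0.003,0],0],
    [[0,0.006,0],0],
  ],
)

```text
time: 7.0
ee_pos: [0.5611, 0.0399, 0.0863]
orientation: [[0.799, 0.601, -0.0], [0.601, -0.799, 0.0], [-0.0, -0.0, -1.0]]
force: [0.1, 0.1, -0.7]
opening: -0.0001
```

Call:
move_arm(
  moves=[
    [[0,0.003,0],0],
    [[0,0.006,0],0],
  ],
)

```text
time: 7.25
ee_pos: [0.5628, 0.0375, 0.0862]
orientation: [[0.799, 0.601, -0.0], [0.601, -0.799, 0.0], [-0.0, -0.0, -1.0]]
force: [-2.1, 4.2, 0.8]
opening: 0.0002
```

Call:
move_arm(
  moves=[
    [[0,0.002,0],0],
    [[0,0.002,0],0],
  ],
)

```text
time: 7.5
ee_pos: [0.5629, 0.0375, 0.0862]
orientation: [[0.798, 0.602, -0.001], [0.602, -0.798, 0.001], [-0.0, -0.001, -1.0]]
force: [-2.9, 4.0, 2.2]
opening: 0.0004
```

Call:
move_arm(
  moves=[
    [[0,0.002,0],0],
    [[0,0.002,0],0],
  ],
)

```text
time: 7.75
ee_pos: [0.5632, 0.037, 0.0862]
orientation: [[0.798, 0.602, -0.001], [0.602, -0.798, 0.001], [-0.001, -0.002, -1.0]]
force: [-3.5, 5.1, 1.7]
opening: -0.0002
```

The force rises to about 6 N with no more travel, so the door is on its stop. Next I back off, lift, and go to the −x side of the knob.

Call:
move_arm(
  moves=[
    [[0,-0.015,0],0],
    [[0,-0.03,0],0],
    [[0,-0.03,-0.06],0],
    [[0,-0.03,-0.12],0],
    [[0,-0.03,-0.12],0],
    [[-0.06,0.07,-0.12],0],
    [[-0.124,0.176,-0.12],0],
    [[-0.124,0.176,-0.12],0],
    [[-0.124,0.176,-0.06],0],
    [[-0.124,0.176,-0.06],0],
    [[-0.124,0.176,-0.06],0],
  ],
)

```text
time: 9.12
ee_pos: [0.5674, -0.0708, 0.1164]
orientation: [[0.798, 0.602, -0.001], [0.602, -0.798, 0.0], [-0.0, -0.0, -1.0]]
force: [0.8, 0.1, -0.4]
opening: 0.0
```

```bash
python3 - <<'E'
from h import *
s=sense();p=s["ee_pos"];print(p,s["force"])
c=capture("side")
for n in("side","top"):
    cc=capture(n)
    for col,z in(("red",.083),("blue",.079)):
        try:
            m,k=blob(cc,n,col);r=cv2.boundingRect(k);ys,xs=np.nonzero(m);print(n,col,r,len(xs),onz(cc,[[xs.mean(),ys.mean()]],z).round(4))
        except Exception as e: print(n,col,"none")
I=capture("side")["color"][190:325,265:355,::-1];J=capture("top")["color"][190:290,240:365,::-1]
V=np.hstack([cv2.resize(I,(400,600),interpolation=2),cv2.copyMakeBorder(cv2.resize(J,(400,320),interpolation=2),0,280,0,0,0)])
q=proj(c,[p-[0,0,.019]])[0];cv2.circle(V,(int((q[0]-265)*400/90),int((q[1]-190)*600/135)),3,(0,255,0),-1)
cv2.imwrite("pics/v6.png",V)
E
```

```text
[ 0.56740397 -0.07082966  0.11638293] [ 0.82278479  0.05092403 -0.40480927]
side red (316, 213, 5, 10) 48 [[ 0.5855 -0.0433  0.083 ]]
side blue (294, 235, 24, 7) 166 [[0.5676 0.0298 0.079 ]]
top red none
top blue (308, 222, 13, 18) 56 [[0.5725 0.023  0.079 ]]
```

View pics/v6.png

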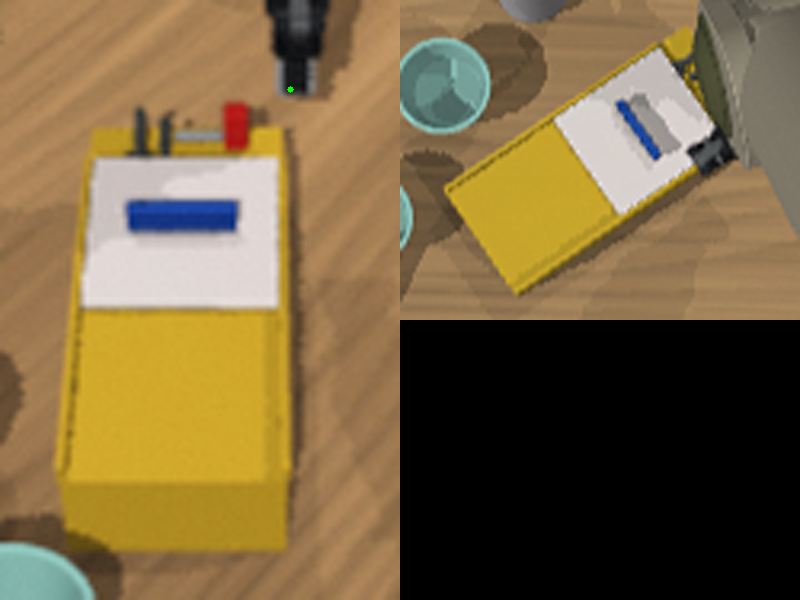

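The door is shut: the white door meets the deck and the staple stands beside the bearing. The rib is at (0.5725, 0.023), against a predicted (0.573, 0.023). The fingertips hover at −x of the knob. I'll descend and push.

Call:
move_arm(
  moves=[
    [[0,0.003,0.03],0],
    [[0,0.003,0.058],0],
    [[0,0.003,0.058],0],
  ],
)

```text
time: 9.75
ee_pos: [0.5675, -0.0728, 0.0855]
orientation: [[0.799, 0.601, -0.003], [0.601, -0.799, 0.0], [-0.002, -0.002, -1.0]]
force: [-0.4, 0.0, 0.4]
opening: -0.0001
```

Call:
move_arm(
  moves=[
    [[0.008,0,0],0],
    [[0.016,0,0],0],
    [[0.024,0,0],0],
    [[0.032,0,0],0],
    [[0.04,0,0],0],
  ],
)

```text
time: 10.38
ee_pos: [0.5844, -0.0609, 0.0874]
orientation: [[0.799, 0.601, -0.0], [0.601, -0.799, -0.0], [-0.0, 0.0, -1.0]]
force: [-1.2, -1.1, 0.7]
opening: 0.0002
```

Call:
move_arm(
  moves=[
    [[0.008,0,0],0],
    [[0.016,0,0],0],
    [[0.024,0,0],0],
    [[0.032,0,0],0],
    [[0.04,0,0],0],
  ],
)

```text
time: 11.0
ee_pos: [0.6005, -0.0487, 0.0872]
orientation: [[0.799, 0.601, -0.0], [0.601, -0.799, -0.0], [-0.0, 0.0, -1.0]]
force: [-0.2, -1.1, 0.4]
opening: 0.0001
```

Call:
move_arm(
  moves=[
    [[0.003,0,0],0],
    [[0.005,0,0],0],
  ],
)

```text
time: 11.25
ee_pos: [0.6023, -0.0472, 0.0872]
orientation: [[0.799, 0.601, -0.0], [0.601, -0.799, -0.0], [-0.0, -0.0, -1.0]]
force: [-0.8, -1.2, 0.9]
opening: 0.0003
```

Call:
move_arm(
  moves=[
    [[0.002,0,0],0],
    [[0.002,0,0],0],
  ],
)

```text
time: 11.5
ee_pos: [0.6031, -0.0466, 0.0872]
orientation: [[0.799, 0.601, -0.0], [0.601, -0.799, 0.0], [0.0, -0.0, -1.0]]
force: [-0.6, -0.2, -0.2]
opening: -0.0002
```

Call:
move_arm(
  moves=[
    [[0.002,0,0],0],
    [[0.004,0,0],0],
  ],
)

```text
time: 11.75
ee_pos: [0.604, -0.0461, 0.0872]
orientation: [[0.799, 0.601, -0.002], [0.601, -0.799, -0.001], [-0.002, -0.0, -1.0]]
force: [-3.7, -3.4, 2.4]
opening: 0.0002
```

Call:
move_arm(
  moves=[
    [[0.002,0,0],0],
    [[0.002,0,0],0],
  ],
)

```text
time: 12.0
ee_pos: [0.6054, -0.0451, 0.0872]
orientation: [[0.799, 0.601, -0.0], [0.601, -0.799, -0.0], [-0.0, 0.0, -1.0]]
force: [-2.8, -2.5, 0.4]
opening: 0.0002
```

The force reached about 5 N and then eased while the tool kept moving, so the bolt is either at its stop or the case is starting to turn. I'll back off and look.

Call:
move_arm(
  moves=[
    [[-0.03,0,0],0],
    [[-0.08,0,0],0],
    [[-0.1,0,-0.05],0],
    [[-0.1,0,-0.15],0],
    [[-0.2,0.1,-0.2],0],
    [[-0.35,0.2,-0.25],0],
    [[-0.35,0.25,-0.25],0],
    [[-0.35,0.25,-0.25],0],
    [[-0.35,0.25,-0.25],0],
  ],
)

```text
time: 13.12
ee_pos: [0.5405, -0.2496, 0.2121]
orientation: [[0.799, 0.601, 0.0], [0.601, -0.799, 0.001], [0.001, -0.0, -1.0]]
force: [-0.4, -0.7, 0.5]
opening: -0.0002
```

```bash
cat > look.py <<'E'
from h import *
import sys
s=sense();print(s["ee_pos"],s["force"])
for n in("top","side"):
    cc=capture(n)
    for col,z in(("red",.083),("blue",.079),("yel",.063)):
        try:
            m,k=blob(cc,n,col);ys,xs=np.nonzero(m);r=cv2.minAreaRect(k)
            print(n,col,cv2.boundingRect(k),len(xs),np.round([xs.mean(),ys.mean()],1),onz(cc,[[xs.mean(),ys.mean()]],z).round(4))
            if col!="red": b=onz(cc,cv2.boxPoints(r),z)[:,:2];print(b.round(4).tolist())
            if col=="yel":
                for p in cv2.approxPolyDP(cv2.convexHull(np.c_[xs,ys].astype(np.int32)),3,True)[:,0]: print("  hull",p.tolist(),onz(cc,[p],.063)[0,:2].round(4))
        except Exception as e: print(n,col,"none")
I=capture("side")["color"][190:325,265:355,::-1];J=capture("top")["color"][190:290,240:365,::-1]
V=np.hstack([cv2.resize(I,(400,600),interpolation=2),cv2.copyMakeBorder(cv2.resize(J,(400,320),interpolation=2),0,280,0,0,0)])
cv2.imwrite(sys.argv[1],V)
E
python3 look.py pics/v7.png
```

```text
[ 0.54053451 -0.24959323  0.2120991 ] [-0.35028866 -0.65676076  0.48237552]
top red (332, 212, 7, 6) 25 [335.2 214.2] [[ 0.6182 -0.0336  0.083 ]]
top blue (308, 221, 13, 18) 59 [313.9 229.5] [[0.5741 0.0242 0.079 ]]
[[0.5949, 0.0449], [0.5997, 0.0387], [0.5531, 0.0038], [0.5484, 0.01]]
top yel (253, 198, 99, 84) 2193 [292.3 246.8] [[0.5261 0.0835 0.063 ]]
[[0.5178, 0.1956], [0.6774, -0.0131], [0.5811, -0.0836], [0.4245, 0.124]]
  hull [351, 227] [ 0.5866 -0.0796]
  hull [279, 281] [0.4299 0.117 ]
  hull [253, 249] [0.517 0.193]
  hull [327, 198] [ 0.6679 -0.0102]
side red (303, 213, 6, 11) 51 [305.4 217.9] [[ 0.6097 -0.0238  0.083 ]]
side blue (293, 235, 25, 7) 166 [305.2 238. ] [[0.5683 0.03   0.079 ]]
[[0.5981, 0.0391], [0.5519, 0.0053], [0.5395, 0.0218], [0.5851, 0.0551]]
side yel (277, 218, 54, 97) 3098 [304.5 281. ] [[0.496  0.1258 0.063 ]]
[[0.6826, 0.0012], [0.5735, -0.0783], [0.3989, 0.1652], [0.4864, 0.2295]]
  hull [328, 313] [0.4037 0.1656]
  hull [280, 313] [0.4831 0.2239]
  hull [277, 294] [0.5207 0.1895]
  hull [285, 219] [ 0.6636 -0.0078]
  hull [327, 219] [ 0.5774 -0.0707]
```

View pics/v7.png

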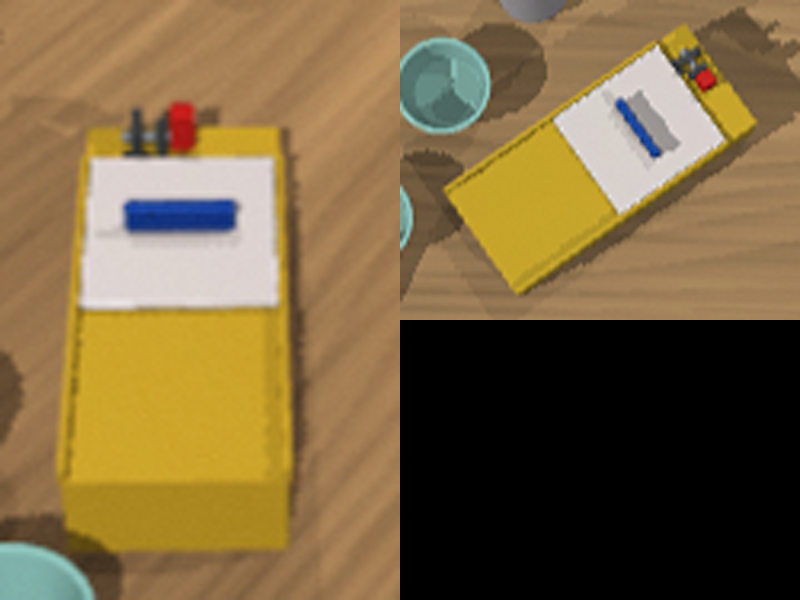

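The rod now runs through the bearing and the staple, with the knob against the bearing. Relative to the rib, the knob moved 29–30 mm along case x (29.3 mm top view, 30.4 mm side view), so it is fully across. The rib is unchanged along y, so the door is still shut. The arm is clear.

```bash
python3 -c "
from bench import *
print(hand_in(),sense()['time'])"
```

```text
the job is handed in; nothing more can be done
the job is handed in; nothing more can be done
```

The door is shut and the red bolt is across through the staple. I handed the job in after about 13.5 s of robot time. I pushed the rib with the shut fingertips until the door met its stop at about 6 N. I then pushed the knob along the case's +x until resistance rose to about 5 N, and backed off.

**Last checks**
- **Door:** the rib is within about 2 mm of its computed shut position, and it did not move along the door's travel while I pushed the bolt.
- **Bolt:** the knob moved 29.3 mm (top view) and 30.4 mm (side view) relative to the rib, against a 30 mm stroke. The views differ by about 1 mm, which is within pixel accuracy. The rod shows through the staple.
- **Case:** it shifted or turned by about 2 mm when the bolt met its stop. That push eased from about 5 N to 4 N as the tool moved on, which I took as the case slipping slightly.
- **Other things:** I did not measure the other items again, but the arm passed well clear of them.
- **Finish:** the arm ended clear, reading only noise-level force. The hand-in gave no verdict.

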